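Open the safety-capped canister

ROBOT

A 6-joint arm with a two-finger parallel gripper is mounted at the origin on the work surface. World frame = base frame: x ahead of the robot, y to its left, z up, the work surface at z = 0. Lengths are in mm, angles in rad, forces in N, time in s.
With the tool pointing down it reaches from about 250 to 850 mm from the base axis. Payload 12.5 kg.
Tool frame: the origin (TCP) lies on the centre line of the jaws, within the pads' length; the fingertips stand 25 mm ahead of it and the grasp point (between the pads) lies 6 mm ahead of it (robot.tip_reach is the distance from the TCP to the fingertips, in mm); z points along the fingers, y is the line along which they close (so a half turn about z gives the same grasp; the last joint's range is limited). The gripper opens to 93 mm and grips with 3 to 60 N. Pads are 15 mm wide; open, the fingers measure 128 mm over their backs; the gripper's body (75 mm by 188 mm) begins 65 mm behind the grasp point.
Start: joints at [-1.244, 0.351, 1.652, -0, 1.139, -0.085], TCP at [220.16, -503.998, 243.633] pointing down, gripper open.
Joint ranges: [-2.75, 2.75], [-0.79, 2.1], [0.01, 2.65], [-1.57, 4.71], [0.07, 3.14], [-2.87, 2.87]. Speed limits (rad/s): [2.22, 2.22, 2.79, 3.14, 3.14, 3.14].

INTERFACE

Orientations are given as a unit quaternion [x, y, z, w].
In Python, from bench import robot gives the robot as it stands.
- The arm moves only by the tool send_rows, never from a script. Its argument "deltas" is a list of rows, each an object with "gripper": the gripper's target within -1 to 1 (shut at 1, half-way at 0, fully open at -1); "linear": the shift along the tool's x, y, z in cm, a list of three; "turn": the turn about the tool's z in rad. A call has 1 to 12 rows; each row is the pose to reach, as a shift and turn from the pose commanded when the call began, along the tool's axes at that moment; what a row does not reach only later rows make up. A row lasts 1/10 s, in which the tool goes at most 50 mm and 8.59 degrees, less where a joint would pass 70% of its speed; a pose out of reach is approached as far as the arm can. A call with a gripper value outside its range is refused whole. The fingers move at their own pace and stop on an object; "squeeze" is the grip in N (left out, the last holds). Time passes only in rows, so rows that repeat a pose let the fingers close. It gives the time, the measured TCP pose, the force, the opening and the grip force at its end, in the units of the state.
- robot.observe(): the state, without advancing time (a new reading comes with each control period).
- robot.snapshot(name): name is "scene" or "top"; returns a dict with "img" (400x640x3 uint8, red, green, blue), "depth" (400x640 float32, mm along the optical axis (not along the pixel's ray), 0 where there is no reading), "fx", "fy", "cx", "cy" (pixels), "extrinsics" (4x4, takes a point from world to camera coordinates). Camera axes: x right, y down, z forward; pixel columns grow to the right and rows downward; lengths in mm; the calibration is good to about 2 mm. A picture is of the moment at which its call begins.
- robot.sign_off(): hands the job in; it is judged then, once.
The state is a dict: "time": time; "joint_pos": joint angles; "joint_velocities": joint speeds; "effort": joint torques, N m; "tcp_pos": TCP position; "ee_rot": TCP orientation; "wrist_force": force on the tool from outside, world axes, zero at the start; "moment": the same for the moment, N m; "width": finger opening in mm; "grip_force": force on a finger pad.
Only numpy, scipy, OpenCV 4.12 (cv2) and the standard library are available. Lean on these libraries where they do the work, as an engineer would, in place of code of your own. Each camera call takes 0.05 s, during which the arm holds its last target. There are 200 camera calls.

TASK

Open the aluminium canister: squeeze the two side tabs of its safety cap together and unscrew the cap anticlockwise as far as it will go, feeling for its stop and never forcing it. Then lift it straight off without wrenching the neck and set it down gently, mouth down, in the round steel dish. Leave the other things on the bench where they are.

Things in the scene. Friction and masses are not known exactly. Their poses are not given: they have to be found in the camera images.
- cap: plain grey plastic squeeze cap closed on the canister's neck, 42 mm tall, skirt 46 mm across, 55 to 75 g. Origin: centre of its open lower edge, z up. Flat side tabs on its +y and -y sides, pads 16 mm wide, 13 to 37 mm above the lower edge, 54 mm across both at rest, 46 mm (flush with the skirt) pressed home. It has about 1 mm of sideways play on the neck
- cap_grip (a point): point on the cap's axis midway between the two pads, 29 mm above its lower edge, axes as the cap's. To open, the cap turns anticlockwise seen from above by 24 to 82 degrees (differs every time, hidden inside) up to a hard stop. At the stop, and in the last 4 degrees before it, it is free to come straight up; before that, lugs inside hold it down. Over 0.4 N m against the stop is forcing it
- neck_top (a point): centre of the neck's top, 143 mm above the bench, fixed. Neck 29 mm across, 36 mm over its hidden lugs, which the cap's lugs pass within 15 mm of lift; cap quite clear after 35 mm. The cap's spring seal presses on the neck with 6 N and pushes the cap up; turning drag 0.05 to 0.1 N m
- canister: upright aluminium canister, 72 mm across, strapped and screwed to the bench on a round 96 mm foot plate; cannot move. Origin: centre of its underside, z up. Shoulder at 108 mm, cap's lower edge at 110 mm. Two stop ribs on the shoulder, 24 to 29 mm from the axis, reach 6 mm above the cap's lower edge: fingertips must pass over them
- tab_a (a joint): how far the cap's +y tab is pressed in: 0 at rest, 0.004 m fully in; spring 4 N to start, 12 N fully in. Its foot, at the cap's lower edge, catches behind a rib on the canister after a few degrees of anticlockwise turn unless the tab is in by 3 mm or more
- tab_b (a joint): the same for the cap's -y tab: 0 at rest, 0.004 m fully in; both must be in together for the cap to turn
- dish: round shallow stainless dish, 120 mm across, rim 8 mm high, flat inner floor 106 mm across and 3 mm above the bench. Origin: centre of its underside; z up. Fixed
- comb: the stainless comb, 180 by 32 mm, 4 mm thick, lying flat; not to be disturbed. Origin: centre of its underside
- bangle_a: a glass bangle lying flat, 66 mm across, 7 mm high; not to be disturbed. Origin: centre of its underside
- bangle_b: a smaller glass bangle lying flat, 62 mm across, 6 mm high; not to be disturbed. Origin: centre of its underside
- hairbrush: a wooden hairbrush, 215 mm long along its x, 50 mm wide, 26 mm high; not to be disturbed. Origin: centre of its underside
- cream_jar: a closed round jar, 60 mm across, 48 mm high; not to be disturbed. Origin: centre of its underside
- spray_bottle: an upright trigger spray bottle, 62 mm across, 183 mm high; not to be disturbed. Origin: centre of its underside
Mind the look-alikes: they are no part of the job. Of the things like the cap, leave any that is green or turquoise; of the rest the larger one is meant.

How it is judged:
By the outcome, as a careful person would: the job done as asked, in the order asked, and still so for the second after the job is handed in, with the robot touching nothing.
It also fails if it takes over 64 s, if anything falls off the work surface, if the arm or the gripper's body presses on something with over 40 N, if the wrist force passes 120 N, or if a joint passes its speed limit or range.

## Working session

There is one attempt and no reset: what is moved stays moved. The work goes in short steps, Python scripts to look and compute and a tool call to move; the robot and the scene stay as the last step left them, time stands still between calls to the robot, and variables do not carry over. Pictures are saved under pics/ and viewed, at most 10 in all, crops included, and the job is handed in when it is done.

Besides the shell and the picture viewer there is one more tool, called after ">>>" as a command line: name --argument value ..., lists and objects as JSON in quotes. send_rows: Moves the arm, as the interface text tells. Its arguments: {"type":"object","properties":{"deltas":{"type":"array"},"squeeze":{"type":"number"}},"required":["deltas"]}

```bash
mkdir -p pics; python3 - <<'E'
from bench import robot
import cv2,numpy as np
for n in("scene","top"):
    s=robot.snapshot(n); np.savez(f"{n}.npz",**s); cv2.imwrite(f"pics/{n}1.png",s["img"][:,:,::-1])
    print(n,s["fx"],s["cx"],s["cy"],np.round(s["extrinsics"],3).tolist())
print(robot.observe())
E
```

```text
scene 414.41077719175127 320.5499953915192 198.59853480826598 [[-0.03, 0.999, 0.017, 3.685], [0.76, 0.034, -0.649, -369.023], [-0.649, -0.006, -0.761, 1463.086], [0.0, 0.0, 0.0, 1.0]]
top 407.0881400560867 315.35388576297225 199.3993716623248 [[-0.03, -0.999, -0.015, 37.559], [-0.99, 0.031, -0.139, 572.857], [0.139, 0.011, -0.99, 942.974], [0.0, 0.0, 0.0, 1.0]]
{'time': 0.1, 'joint_pos': array([-1.24360894e+00,  3.51179418e-01,  1.65236588e+00,  3.02328902e-05,
        1.13909570e+00, -8.45919102e-02]), 'joint_velocities': array([-0.00110611, -0.00187002, -0.0032824 ,  0.00012438, -0.0011138 ,
        0.00093846]), 'effort': array([ 1.24088729e-03, -4.98029530e+01, -2.85705668e+01,  7.01158075e-02,
        2.38874584e-02, -3.21007587e-05]), 'tcp_pos': array([ 220.07382598, -503.73863242,  243.15465758]), 'ee_rot': array([ 9.78880653e-01,  2.04431874e-01, -4.98000336e-05, -5.21984579e-04]), 'wrist_force': array([ 0.76154477, -1.06039979, -1.60880234]), 'moment': array([-0.02790346,  0.01188336,  0.02087646]), 'grip_force': 0.0, 'width': 92.77598079538355}
```

View pics/top1.png

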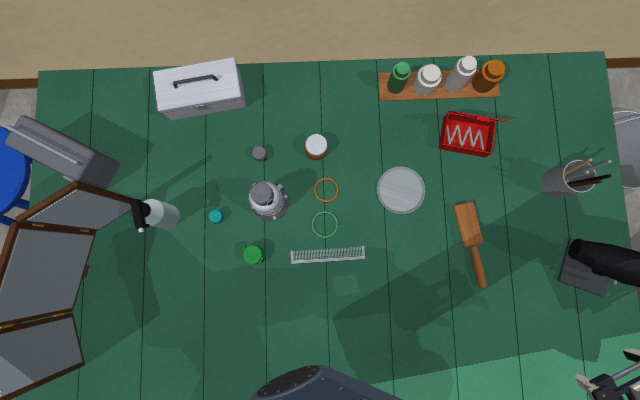

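View pics/scene1.png

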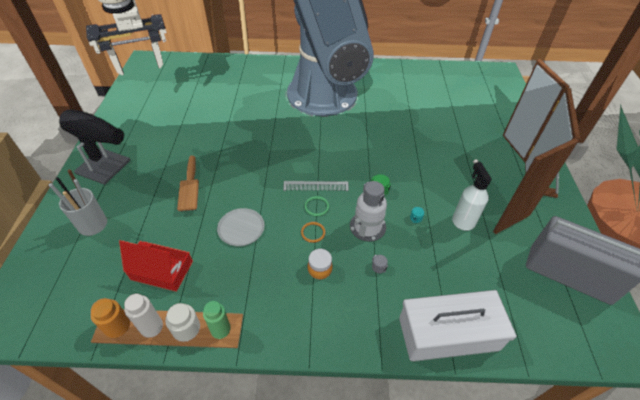

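The canister with its grey cap is at top px (264,195) and scene px (372,200). The dish is at top (401,190) and scene (241,227). A smaller grey decoy is at top (259,153), with green and turquoise ones nearby. Next I'll measure.

```bash
cat > h.py <<'E'
import numpy as np
def load(n): return dict(np.load(f"{n}.npz"))
def cloud(s):
    d=s["depth"].astype(float); v,u=np.mgrid[:400,:640]
    p=np.stack([(u-s["cx"])/s["fx"]*d,(v-s["cy"])/s["fy"]*d,d],-1)
    E=s["extrinsics"]; return (p-E[:3,3])@E[:3,:3], d>0
E
python3 - <<'E'
from h import *
import cv2
t=[]
for n,(u0,u1,v0,v1) in dict(top=(230,310,170,230),scene=(335,415,170,250)).items():
    s=load(n); P,ok=cloud(s)
    c=cv2.resize(s["img"][v0:v1,u0:u1,::-1],None,fx=7,fy=7,interpolation=cv2.INTER_CUBIC)
    t.append(cv2.resize(c,(400,400*(v1-v0)//(u1-u0))))
    Q=P[v0:v1,u0:u1][ok[v0:v1,u0:u1]]
    for lo,hi in((148,158),(120,146),(104,112)):
        q=Q[(Q[:,2]>lo)&(Q[:,2]<hi)]; print(n,lo,len(q),q.mean(0).round(1),q.min(0).round(1),q.max(0).round(1))
    b=dict(top=(370,435,160,222),scene=(210,272,203,250))[n]
    Q=P[b[2]:b[3],b[0]:b[1]][ok[b[2]:b[3],b[0]:b[1]]]; q=Q[(Q[:,2]>5)&(Q[:,2]<14)]; 
    if len(q)>5:
        x,r=cv2.minEnclosingCircle(q[:,:2].astype(np.float32));print(n,"rim",len(q),x,r,q[:,2].mean())
t[0]=cv2.copyMakeBorder(t[0],0,400-t[0].shape[0],0,0,0)
cv2.imwrite("pics/crop1.png",np.hstack(t))
E
```

```text
top 148 359 [576.4 135.7 151.6] [554.  113.6 148. ] [598.5 157.2 156.4]
top 120 60 [565.3 125.3 137. ] [552.3 112.1 120.5] [601.3 155.4 145.9]
top 104 213 [569.3 129.1 107.1] [544.2 103.4 104. ] [608.3 169.3 111.4]
top rim 350 (605.8019409179688, -185.27354431152344) 71.80232238769531 6.676149433196876
scene 148 242 [577.8 135.8 152.6] [552.8 113.5 148.1] [599.8 157.6 157.4]
scene 120 163 [592.6 133.5 134. ] [559.8 112.3 120.1] [601.  159.8 145.8]
scene 104 181 [592. 131. 108.] [556.7 102.7 104. ] [610.5 168.9 111.8]
scene rim 503 (584.5333251953125, -212.0603790283203) 84.1512451171875 6.786622920725767
```

View pics/crop1.png

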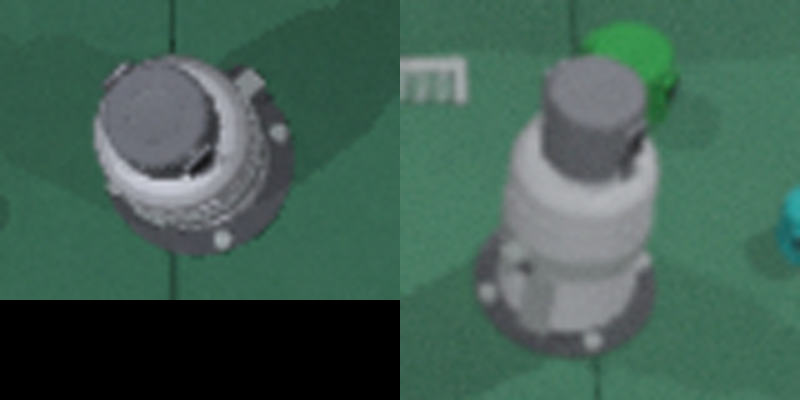

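```bash
cat >> h.py <<'E'
def onplane(s,uv,z):
    uv=np.asarray(uv,float); r=np.c_[(uv[:,0]-s["cx"])/s["fx"],(uv[:,1]-s["cy"])/s["fy"],np.ones(len(uv))]
    E=s["extrinsics"]; o=-E[:3,:3].T@E[:3,3]; d=r@E[:3,:3]; return o+d*((z-o[2])/d[:,2])[:,None]
def circ(p):
    A=np.c_[2*p[:,:2],np.ones(len(p))]; x=np.linalg.lstsq(A,(p[:,:2]**2).sum(1),rcond=None)[0]
    return x[:2].round(1),round(float(np.sqrt(x[2]+x[0]**2+x[1]**2)),1)
E
python3 - <<'E'
from h import *
import cv2
for n,b in dict(top=(368,435,158,222),scene=(210,272,203,250)).items():
    s=load(n); im=s["img"][b[2]:b[3],b[0]:b[1]].astype(int)
    m=((im[:,:,1]-im[:,:,0])<25).astype(np.uint8)
    c=max(cv2.findContours(m,0,1)[0],key=cv2.contourArea)
    p=onplane(s,cv2.convexHull(c)[:,0]+[b[0],b[2]],8); print(n,"dish",len(c),circ(p))
    P,ok=cloud(s); q=P[ok]; d=q[:,:2]-[577,135.6]; r=np.hypot(*d.T)
    # tab points
    k=(q[:,2]>122)&(q[:,2]<150)&(r>24.5)&(r<30)
    for a,rr,z in zip(np.degrees(np.arctan2(d[k,1],d[k,0])),r[k],q[k,2]): print(n,round(a),rr.round(1),z.round())
s=load("top"); print(onplane(s,[(254,184.4),(270,202)],147).round(1))
# cap rim by depth mask
for n in("top","scene"):
    s=load(n);P,ok=cloud(s)
    m=((P[...,2]>148)&(P[...,2]<158)&(np.hypot(P[...,0]-577,P[...,1]-135.6)<40)).astype(np.uint8)
    c=max(cv2.findContours(m,0,1)[0],key=cv2.contourArea); print(n,"cap",circ(onplane(s,c[:,0],152)))
E
```

```text
top dish 136 (array([ 596.8, -193.2]), 59.8)
top 29 27.7 145.0
top 35 26.1 149.0
top 31 25.9 144.0
top 27 25.1 143.0
top 41 26.0 148.0
top 38 25.9 143.0
top 48 26.7 145.0
top 54 26.8 146.0
top 52 24.6 148.0
top 59 25.1 148.0
top -124 25.4 146.0
top -121 27.0 144.0
top -131 24.6 144.0
top -128 26.6 145.0
top -125 27.3 139.0
top -138 25.6 149.0
top -134 26.5 146.0
top -131 26.7 138.0
top -128 27.0 130.0
top -145 25.3 147.0
top -141 26.4 145.0
top -138 27.4 143.0
top -134 26.8 131.0
top -151 25.8 146.0
top -147 27.4 148.0
top -144 26.9 138.0
top -141 27.5 134.0
top -154 27.5 145.0
top -150 27.5 138.0
top -147 27.5 132.0
top -154 27.5 128.0
scene dish 119 (array([ 594.7, -193.6]), 60.6)
scene -157 29.9 147.0
scene -146 26.1 149.0
scene -135 27.1 149.0
scene -140 26.3 147.0
scene 140 25.4 150.0
scene -129 25.0 149.0
scene -127 26.8 145.0
scene -122 25.3 144.0
scene -127 28.7 136.0
scene -123 27.4 135.0
scene -125 27.5 130.0
scene -127 27.5 126.0
scene 57 25.5 149.0
scene 62 27.1 147.0
scene 48 25.4 148.0
scene 54 26.4 147.0
scene 59 28.0 146.0
scene 35 24.5 148.0
scene 39 25.9 148.0
scene 47 26.0 146.0
scene 54 27.0 144.0
scene 34 25.3 146.0
scene 40 25.9 144.0
scene 51 25.7 141.0
scene 57 26.8 138.0
scene 29 25.0 143.0
scene 31 27.6 145.0
scene 41 26.2 141.0
scene 48 26.9 139.0
scene 58 27.3 135.0
scene 27 26.7 142.0
scene 33 27.1 140.0
scene 44 25.8 136.0
scene 56 25.6 131.0
scene 62 27.1 129.0
scene 28 27.1 138.0
scene 36 26.4 135.0
scene 47 25.5 131.0
scene 55 26.3 128.0
scene 61 27.8 127.0
scene 29 27.0 134.0
scene 37 26.6 132.0
scene 46 26.5 128.0
scene 27 25.6 130.0
scene 34 25.5 128.0
scene 39 26.4 127.0
scene 50 25.8 122.0
scene 35 25.7 124.0
[[595.7 150.7 147. ]
 [556.2 116.6 147. ]]
top cap (array([576.5, 135.7]), 22.2)
scene cap (array([577.4, 136.1]), 22.8)
```

>>> send_rows --deltas '[{"gripper": -1, "linear": [58.3, -44.4, 0], "turn": -1.91}, {"gripper": -1, "linear": [58.3, -44.4, 0], "turn": -1.91}, {"gripper": -1, "linear": [58.3, -44.4, 0], "turn": -1.91}, {"gripper": -1, "linear": [58.3, -44.4, 0], "turn": -1.91}, {"gripper": -1, "linear": [58.3, -44.4, 0], "turn": -1.91}, {"gripper": -1, "linear": [58.3, -44.4, 0], "turn": -1.91}, {"gripper": -1, "linear": [58.3, -44.4, 0], "turn": -1.91}, {"gripper": -1, "linear": [58.3, -44.4, 0], "turn": -1.91}, {"gripper": -1, "linear": [58.3, -44.4, 0], "turn": -1.91}, {"gripper": -1, "linear": [58.3, -44.4, 0], "turn": -1.91}, {"gripper": -1, "linear": [58.3, -44.4, 0], "turn": -1.91}, {"gripper": -1, "linear": [58.3, -44.4, 0], "turn": -1.91}]' --squeeze 35

```text
time: 1.3
tcp_pos: [512.6, 22.3, 243.5]
ee_rot: [0.445, 0.895, -0.0, -0.0]
wrist_force: [0.2, -1.0, -0.3]
width: 92.9
grip_force: 0.0
```

```bash
cat > to.py <<'E'
import sys
from bench import robot
import numpy as np
from scipy.spatial.transform import Rotation as R
o=robot.observe(); r=R.from_quat(o["ee_rot"]); x=r.as_matrix()[:,0]; yaw=np.degrees(np.arctan2(x[1],x[0]))
t=np.array([float(a) for a in sys.argv[1:4]]); ty=float(sys.argv[4])
print("t",o["time"],"tcp",o["tcp_pos"].round(1),"yaw",yaw.round(2),"tilt",r.as_matrix()[:,2].round(3),"F",o["wrist_force"].round(1),"M",o["moment"].round(2),"w",o["width"].round(1),"g",round(o["grip_force"],1),"j",o["joint_pos"].round(2))
print("cm",(r.inv().apply(t-o["tcp_pos"])/10).round(2),"turn",np.radians((yaw-ty+180)%360-180).round(3))
E
python3 to.py 577 135.9 243 133
```

```text
Traceback (most recent call last):
  File "to.py", line 7, in <module>
    print("t",o["time"],"tcp",o["tcp_pos"].round(1),"yaw",yaw.round(2),"tilt",r.as_matrix()[:,2].round(3),"F",o["wrist_force"].round(1),"M",o["moment"].round(2),"w",o["width"].round(1),"g",round(o["grip_force"],1),"j",o["joint_pos"].round(2))
                                                                                                                                                                     ^^^^^^^^^^^^^^^^
AttributeError: 'float' object has no attribute 'round'
```

>>> send_rows --deltas '[{"gripper": -1, "linear": [0, 0, 0], "turn": 0}, {"gripper": -1, "linear": [0, 0, 0], "turn": 0}]'

```text
time: 1.5
tcp_pos: [511.9, 20.9, 243.1]
ee_rot: [0.448, 0.894, -0.0, -0.0]
wrist_force: [0.4, -0.8, -0.1]
width: 92.8
grip_force: 0.0
```

```bash
sed -i 's/o\["width"\].round(1)/round(o["width"],1)/' to.py; python3 to.py 577 135.9 243 133
```

```text
t 1.5 tcp [511.9  20.9 243.1] yaw 126.79 tilt [-0.001 -0.    -1.   ] F [ 0.4 -0.8 -0.1] M [-0.01 -0.14  0.05] w 92.8 g 0.0 j [-0.05  0.28  1.75 -0.    1.11 -0.69]
cm [ 5.31 12.1   0.  ] turn -0.108
```

>>> send_rows --deltas '[{"gripper": -1, "linear": [5.31, 12.1, 0], "turn": -0.108}, {"gripper": -1, "linear": [5.31, 12.1, 0], "turn": -0.108}, {"gripper": -1, "linear": [5.31, 12.1, 0], "turn": -0.108}, {"gripper": -1, "linear": [5.31, 12.1, 0], "turn": -0.108}, {"gripper": -1, "linear": [5.31, 12.1, 0], "turn": -0.108}, {"gripper": -1, "linear": [5.31, 12.1, 0], "turn": -0.108}]'

```text
time: 2.1
tcp_pos: [576.8, 133.4, 243.6]
ee_rot: [0.4, 0.916, -0.0, -0.0]
wrist_force: [0.3, -0.7, -0.2]
width: 93.2
grip_force: 0.0
```

```bash
python3 to.py 577 135.9 146 133
```

```text
t 2.1 tcp [576.8 133.4 243.6] yaw 132.79 tilt [-0.001 -0.    -1.   ] F [ 0.3 -0.7 -0.2] M [-0.02 -0.11  0.04] w 93.2 g 0.0 j [ 0.15  0.43  1.54 -0.    1.18 -0.6 ]
cm [0.17 0.19 9.76] turn -0.004
```

>>> send_rows --deltas '[{"gripper": -1, "linear": [0.1, 0.1, 3], "turn": 0}, {"gripper": -1, "linear": [0.1, 0.1, 6], "turn": 0}, {"gripper": -1, "linear": [0.1, 0.1, 6], "turn": 0}, {"gripper": -1, "linear": [0.1, 0.1, 6], "turn": 0}]'

```text
time: 2.5
tcp_pos: [577.4, 135.6, 184.5]
ee_rot: [0.4, 0.916, -0.0, -0.0]
wrist_force: [0.1, -0.1, 0.8]
width: 93.0
grip_force: 0.0
```

```bash
python3 to.py 577 135.9 146 133; python3 to.py 577 135.9 146 133|tail -1
```

```text
t 2.5 tcp [577.4 135.6 184.5] yaw 132.83 tilt [-0. -0. -1.] F [ 0.1 -0.1  0.8] M [-0.02 -0.15 -0.02] w 93.0 g 0.0 j [ 0.15  0.49  1.59 -0.    1.06 -0.6 ]
cm [ 0.05 -0.    3.85] turn -0.003
cm [ 0.05 -0.    3.85] turn -0.003
```

>>> send_rows --deltas '[{"gripper": -1, "linear": [0, 0, 2], "turn": 0}, {"gripper": -1, "linear": [0, 0, 3.8], "turn": 0}, {"gripper": -1, "linear": [0, 0, 3.8], "turn": 0}, {"gripper": -0.1, "linear": [0, 0, 3.8], "turn": 0}, {"gripper": -0.1, "linear": [0, 0, 3.8], "turn": 0}, {"gripper": -0.1, "linear": [0, 0, 3.8], "turn": 0}, {"gripper": -0.1, "linear": [0, 0, 3.8], "turn": 0}]' --squeeze 25

```text
time: 3.2
tcp_pos: [577.7, 136.6, 146.4]
ee_rot: [0.399, 0.917, 0.0, 0.0]
wrist_force: [0.6, 0.2, -0.5]
width: 65.6
grip_force: 0.0
```

```bash
python3 to.py 577 135.9 146 133; python3 - <<'E'
from bench import robot
from h import *
import cv2
t=[]
for n,(u0,u1,v0,v1) in dict(top=(210,310,150,250),scene=(325,425,150,250)).items():
    t.append(cv2.resize(robot.snapshot(n)["img"][v0:v1,u0:u1,::-1],(400,400),interpolation=2))
cv2.imwrite("pics/pre.png",np.hstack(t))
E
```

```text
t 3.2 tcp [577.7 136.6 146.4] yaw 132.92 tilt [ 0.001  0.    -1.   ] F [ 0.6  0.2 -0.5] M [-0.01 -0.13  0.02] w 65.6 g 0.0 j [ 0.15  0.54  1.62 -0.    0.98 -0.6 ]
cm [-0.   -0.09  0.04] turn -0.001
```

View pics/pre.png

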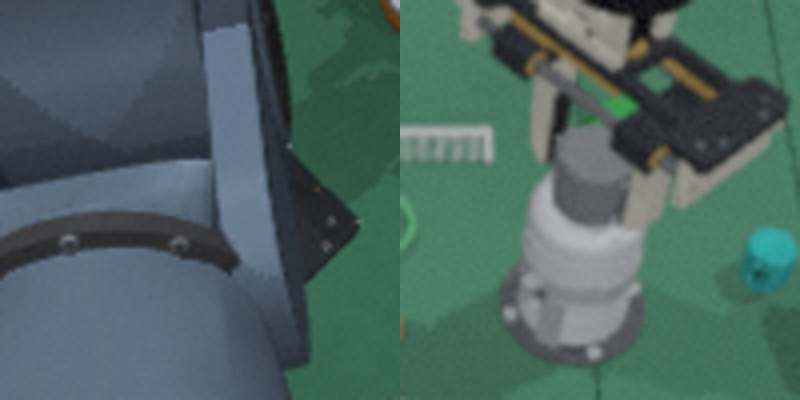

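The scene view shows the fingers on either side of the cap, in line with its tabs. Closing now.

>>> send_rows --deltas '[{"gripper": 1, "linear": [0, 0, 0], "turn": 0}, {"gripper": 1, "linear": [0, 0, 0], "turn": 0}, {"gripper": 1, "linear": [0, 0, 0], "turn": 0}, {"gripper": 1, "linear": [0, 0, 0], "turn": 0}, {"gripper": 1, "linear": [0, 0, 0], "turn": 0}]' --squeeze 25

```text
time: 3.8
tcp_pos: [577.3, 136.4, 145.8]
ee_rot: [0.399, 0.917, -0.0, -0.0]
wrist_force: [-2.3, -2.9, 5.9]
width: 45.8
grip_force: 25.0
```

```bash
python3 to.py 577 135.9 146 133
```

```text
t 3.8 tcp [577.3 136.4 145.8] yaw 132.92 tilt [-0. -0. -1.] F [-2.3 -2.9  5.9] M [-0.46  0.44  0.04] w 45.8 g 25.0 j [ 0.15  0.54  1.62 -0.    0.98 -0.6 ]
cm [-0.02 -0.06 -0.02] turn -0.001
```

>>> send_rows --deltas '[{"gripper": 1, "linear": [0, -0.04, 0], "turn": 0}, {"gripper": 1, "linear": [0, -0.04, 0], "turn": -0.06}, {"gripper": 1, "linear": [0, -0.04, 0], "turn": -0.12}]' --squeeze 20

```text
time: 4.1
tcp_pos: [577.4, 136.5, 145.9]
ee_rot: [0.343, 0.939, 0.0, 0.0]
wrist_force: [-1.1, 0.2, 4.0]
width: 45.2
grip_force: 20.0
```

```bash
python3 to.py 577 135.9 146 133
```

```text
t 4.1 tcp [577.4 136.5 145.9] yaw 139.92 tilt [ 0.001  0.    -1.   ] F [-1.1  0.2  4. ] M [-0.06 -0.06 -0.02] w 45.2 g 20.0 j [ 0.15  0.54  1.62  0.    0.98 -0.72]
cm [-0.   -0.07 -0.01] turn 0.121
```

>>> send_rows --deltas '[{"gripper": 1, "linear": [0, 0, 0], "turn": -0.08}, {"gripper": 1, "linear": [0, 0, 0], "turn": -0.16}, {"gripper": 1, "linear": [0, 0, 0], "turn": -0.22}, {"gripper": 1, "linear": [0, 0, 0], "turn": -0.24}]'

```text
time: 4.5
tcp_pos: [577.5, 136.5, 145.9]
ee_rot: [0.228, 0.974, 0.0, 0.001]
wrist_force: [0.6, 0.9, 2.9]
width: 45.5
grip_force: 20.0
```

```bash
python3 to.py 577 135.9 146 133
```

```text
t 4.5 tcp [577.5 136.5 145.9] yaw 153.63 tilt [ 0.001  0.001 -1.   ] F [0.6 0.9 2.9] M [ 0.12 -0.19 -0.01] w 45.5 g 20.0 j [ 0.15  0.54  1.62  0.    0.98 -0.96]
cm [ 0.02 -0.08 -0.01] turn 0.36
```

>>> send_rows --deltas '[{"gripper": 1, "linear": [0, 0, 0], "turn": -0.02}, {"gripper": 1, "linear": [0, 0, 0], "turn": -0.035}]' --squeeze 18

```text
time: 4.7
tcp_pos: [577.4, 136.4, 145.9]
ee_rot: [0.212, 0.977, 0.0, 0.0]
wrist_force: [0.8, 1.7, 5.1]
width: 45.9
grip_force: 18.0
```

```bash
cat > p.py <<'E'
from bench import robot
import numpy as np
o=robot.observe(); q=o["ee_rot"]; print("rot",round((2*np.degrees(np.arctan2(q[1],q[0]))%360)-132.9,2),"Mz",o["moment"].round(3),"F",o["wrist_force"].round(1),"w",round(o["width"],1),"e6",o["effort"][5].round(3),"p",o["tcp_pos"].round(1))
E
python3 p.py
```

```text
rot 22.66 Mz [ 0.156 -0.314 -0.051] F [0.8 1.7 5.1] w 45.9 e6 0.15 p [577.4 136.4 145.9]
```

>>> send_rows --deltas '[{"gripper": 1, "linear": [0, 0, 0], "turn": -0.02}, {"gripper": 1, "linear": [0, 0, 0], "turn": -0.035}]'

```text
time: 4.9
tcp_pos: [577.3, 136.3, 145.8]
ee_rot: [0.194, 0.981, 0.0, 0.0]
wrist_force: [1.4, 1.0, 5.2]
width: 46.1
grip_force: 18.0
```

```bash
python3 p.py
```

```text
rot 24.71 Mz [ 0.189 -0.416 -0.056] F [1.4 1.  5.2] w 46.1 e6 0.169 p [577.3 136.3 145.8]
```

>>> send_rows --deltas '[{"gripper": 1, "linear": [0, 0, 0], "turn": -0.02}, {"gripper": 1, "linear": [0, 0, 0], "turn": -0.035}]'

```text
time: 5.1
tcp_pos: [577.2, 136.2, 145.8]
ee_rot: [0.177, 0.984, 0.0, 0.0]
wrist_force: [0.8, 0.1, 4.8]
width: 45.4
grip_force: 18.0
```

```bash
python3 p.py
```

```text
rot 26.72 Mz [ 0.126 -0.22  -0.058] F [0.8 0.1 4.8] w 45.4 e6 0.155 p [577.2 136.2 145.8]
```

>>> send_rows --deltas '[{"gripper": 1, "linear": [0, 0, 0], "turn": -0.02}, {"gripper": 1, "linear": [0, 0, 0], "turn": -0.035}]'

```text
time: 5.3
tcp_pos: [577.1, 136.2, 145.7]
ee_rot: [0.16, 0.987, 0.0, 0.0]
wrist_force: [1.3, 0.1, 5.7]
width: 46.0
grip_force: 18.0
```

```bash
python3 p.py
```

```text
rot 28.73 Mz [ 0.154 -0.193 -0.043] F [1.3 0.1 5.7] w 46.0 e6 0.155 p [577.1 136.2 145.7]
```

>>> send_rows --deltas '[{"gripper": 1, "linear": [0, 0, 0], "turn": -0.02}, {"gripper": 1, "linear": [0, 0, 0], "turn": -0.04}]'

```text
time: 5.5
tcp_pos: [577.1, 136.2, 145.7]
ee_rot: [0.14, 0.99, -0.0, 0.0]
wrist_force: [-0.5, -0.1, 4.6]
width: 45.4
grip_force: 18.0
```

```bash
python3 p.py
```

```text
rot 31.02 Mz [ 0.094 -0.215 -0.065] F [-0.5 -0.1  4.6] w 45.4 e6 0.301 p [577.1 136.2 145.7]
```

>>> send_rows --deltas '[{"gripper": 1, "linear": [0, 0, 0], "turn": -0.02}, {"gripper": 1, "linear": [0, 0, 0], "turn": -0.04}]'

```text
time: 5.7
tcp_pos: [577.1, 136.2, 145.7]
ee_rot: [0.12, 0.993, -0.0, 0.0]
wrist_force: [-0.6, 0.7, 5.7]
width: 45.9
grip_force: 18.0
```

```bash
python3 p.py
```

```text
rot 33.31 Mz [ 0.044 -0.182  0.013] F [-0.6  0.7  5.7] w 45.9 e6 0.295 p [577.1 136.2 145.7]
```

>>> send_rows --deltas '[{"gripper": 1, "linear": [0, 0, 0], "turn": -0.02}, {"gripper": 1, "linear": [0, 0, 0], "turn": -0.04}]'

```text
time: 5.9
tcp_pos: [577.1, 136.2, 145.7]
ee_rot: [0.1, 0.995, -0.0, 0.0]
wrist_force: [-0.5, 0.1, 4.7]
width: 45.6
grip_force: 18.0
```

```bash
python3 p.py
```

```text
rot 35.6 Mz [ 0.108 -0.182 -0.015] F [-0.5  0.1  4.7] w 45.6 e6 0.295 p [577.1 136.2 145.7]
```

>>> send_rows --deltas '[{"gripper": 1, "linear": [0, 0, 0], "turn": -0.02}, {"gripper": 1, "linear": [0, 0, 0], "turn": -0.04}]'

```text
time: 6.1
tcp_pos: [577.0, 136.2, 145.7]
ee_rot: [0.08, 0.997, -0.0, -0.0]
wrist_force: [-1.7, 0.8, 5.3]
width: 45.9
grip_force: 18.0
```

```bash
python3 p.py
```

```text
rot 37.89 Mz [ 0.133 -0.117 -0.046] F [-1.7  0.8  5.3] w 45.9 e6 0.25 p [577.  136.2 145.7]
```

>>> send_rows --deltas '[{"gripper": 1, "linear": [0, 0, 0], "turn": -0.02}, {"gripper": 1, "linear": [0, 0, 0], "turn": -0.04}]'

```text
time: 6.3
tcp_pos: [577.0, 136.3, 145.7]
ee_rot: [0.061, 0.998, 0.0, -0.0]
wrist_force: [0.4, 0.3, 5.4]
width: 45.5
grip_force: 18.0
```

```bash
python3 p.py
```

```text
rot 40.14 Mz [ 0.168 -0.081 -0.494] F [0.4 0.3 5.4] w 45.5 e6 -0.17 p [577.  136.3 145.7]
```

The stop shows at about 40°. I'm backing off a little at once; the release window is 4° wide.

>>> send_rows --deltas '[{"gripper": 1, "linear": [0, 0, 0], "turn": 0.025}, {"gripper": 1, "linear": [0, 0, 0], "turn": 0.025}]'

```text
time: 6.5
tcp_pos: [577.0, 136.2, 145.7]
ee_rot: [0.074, 0.997, 0.0, -0.0]
wrist_force: [-0.8, 0.4, 5.3]
width: 45.6
grip_force: 18.0
```

```bash
python3 p.py
```

```text
rot 38.65 Mz [ 0.123 -0.114 -0.053] F [-0.8  0.4  5.3] w 45.6 e6 0.151 p [577.  136.2 145.7]
```

>>> send_rows --deltas '[{"gripper": 1, "linear": [0, 0, -0.1], "turn": 0}, {"gripper": 1, "linear": [0, 0, -0.2], "turn": 0}, {"gripper": 1, "linear": [0, 0, -0.3], "turn": 0}]'

```text
time: 6.8
tcp_pos: [576.9, 136.2, 148.3]
ee_rot: [0.073, 0.997, -0.0, -0.0]
wrist_force: [2.5, 1.0, -2.0]
width: 45.7
grip_force: 18.0
```

```bash
python3 p.py
```

```text
rot 38.69 Mz [ 0.23  -0.481 -0.077] F [ 2.5  1.  -2. ] w 45.7 e6 -0.087 p [576.9 136.2 148.3]
```

>>> send_rows --deltas '[{"gripper": 1, "linear": [0, 0, -0.2], "turn": 0}, {"gripper": 1, "linear": [0, 0, -0.4], "turn": 0}]'

```text
time: 7.0
tcp_pos: [576.7, 136.2, 152.5]
ee_rot: [0.073, 0.997, -0.0, -0.001]
wrist_force: [-0.6, -0.9, -0.2]
width: 45.7
grip_force: 18.0
```

```bash
python3 p.py
```

```text
rot 38.7 Mz [ 0.062 -0.171 -0.01 ] F [-0.6 -0.9 -0.2] w 45.7 e6 0.006 p [576.7 136.2 152.5]
```

Free. Lifting the cap fully clear.

>>> send_rows --deltas '[{"gripper": 1, "linear": [0, 0, -0.5], "turn": 0}, {"gripper": 1, "linear": [0, 0, -1], "turn": 0}, {"gripper": 1, "linear": [0, 0, -1.5], "turn": 0}, {"gripper": 1, "linear": [0, 0, -2], "turn": 0}, {"gripper": 1, "linear": [0, 0, -2.5], "turn": 0}, {"gripper": 1, "linear": [0, 0, -3], "turn": 0}, {"gripper": 1, "linear": [0, 0, -3.5], "turn": 0}, {"gripper": 1, "linear": [0, 0, -4], "turn": 0}, {"gripper": 1, "linear": [0, 0, -5], "turn": 0}, {"gripper": 1, "linear": [0, 0, -6], "turn": 0}, {"gripper": 1, "linear": [0, 0, -6], "turn": 0}]'

```text
time: 8.1
tcp_pos: [577.8, 136.4, 214.5]
ee_rot: [0.073, 0.997, 0.0, 0.001]
wrist_force: [-0.2, -0.1, -0.7]
width: 45.7
grip_force: 18.0
```

```bash
python3 p.py; python3 to.py 596 -193.4 213 171.5; python3 - <<'E'
from bench import robot
import cv2
cv2.imwrite("pics/lift.png",cv2.resize(robot.snapshot("scene")["img"][100:300,200:520,::-1],(640,400),interpolation=2))
E
```

```text
rot 38.69 Mz [ 0.075 -0.105 -0.004] F [-0.2 -0.1 -0.7] w 45.7 e6 -0.0 p [577.8 136.4 214.5]
t 8.1 tcp [577.8 136.4 214.5] yaw 171.59 tilt [ 0.003  0.    -1.   ] F [-0.2 -0.1 -0.7] M [ 0.08 -0.1  -0.  ] w 45.7 g 18.0 j [ 0.15  0.46  1.57  0.    1.11 -1.27]
cm [ -6.63 -32.36   0.14] turn 0.002
```

View pics/lift.png

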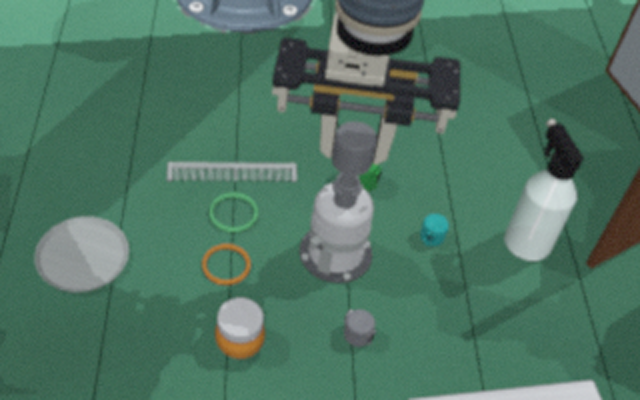

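The cap is clear of the neck in the gripper (crop px 353,145), and the bench is undisturbed. Moving to the dish (crop px 82,253).

>>> send_rows --deltas '[{"gripper": 1, "linear": [-0.5, -2.5, 0], "turn": 0}, {"gripper": 1, "linear": [-1.2, -6, 0], "turn": 0}, {"gripper": 1, "linear": [-2.1, -10, 0], "turn": 0}, {"gripper": 1, "linear": [-2.9, -14, 0], "turn": 0}, {"gripper": 1, "linear": [-3.7, -18, 0], "turn": 0}, {"gripper": 1, "linear": [-4.5, -22, 0], "turn": 0}, {"gripper": 1, "linear": [-5.3, -26, 0], "turn": 0}, {"gripper": 1, "linear": [-6.1, -30, 0], "turn": 0}, {"gripper": 1, "linear": [-6.6, -32.4, 0], "turn": 0}, {"gripper": 1, "linear": [-6.6, -32.4, 0], "turn": 0}, {"gripper": 1, "linear": [-6.6, -32.4, 0], "turn": 0}]'

```text
time: 9.25
tcp_pos: [594.7, -193.8, 212.1]
ee_rot: [0.074, 0.997, 0.0, -0.0]
wrist_force: [-0.8, 0.5, -0.4]
width: 45.8
grip_force: 18.0
```

```bash
python3 to.py 596 -193.4 50 171.5
```

```text
t 9.25 tcp [ 594.7 -193.8  212.1] yaw 171.54 tilt [-0.001  0.001 -1.   ] F [-0.8  0.5 -0.4] M [ 0.01 -0.19 -0.  ] w 45.8 g 18.0 j [-0.39  0.52  1.48  0.    1.15 -1.81]
cm [-0.14  0.05 16.21] turn 0.001
```

>>> send_rows --deltas '[{"gripper": 1, "linear": [-0.1, 0, 1.5], "turn": 0}, {"gripper": 1, "linear": [-0.1, 0, 4], "turn": 0}, {"gripper": 1, "linear": [-0.1, 0, 7], "turn": 0}, {"gripper": 1, "linear": [-0.1, 0, 10], "turn": 0}, {"gripper": 1, "linear": [-0.1, 0, 12.5], "turn": 0}, {"gripper": 1, "linear": [-0.1, 0, 14.5], "turn": 0}, {"gripper": 1, "linear": [-0.1, 0, 15.8], "turn": 0}, {"gripper": 1, "linear": [-0.1, 0, 16.2], "turn": 0}, {"gripper": 1, "linear": [-0.1, 0, 16.2], "turn": 0}, {"gripper": 1, "linear": [-0.1, 0, 16.2], "turn": 0}]'

```text
time: 10.25
tcp_pos: [596.5, -194.0, 51.5]
ee_rot: [0.073, 0.997, -0.0, 0.001]
wrist_force: [-0.6, -1.2, -1.2]
width: 45.6
grip_force: 18.0
```

```bash
python3 to.py 596 -193.4 39 171.5; python3 - <<'E'
from bench import robot
import cv2
cv2.imwrite("pics/low.png",cv2.resize(robot.snapshot("scene")["img"][140:260,170:330,::-1],(640,480),interpolation=2))
E
```

```text
t 10.25 tcp [ 596.5 -194.    51.5] yaw 171.61 tilt [ 0.001 -0.001 -1.   ] F [-0.6 -1.2 -1.2] M [ 0.08 -0.13 -0.03] w 45.6 g 18.0 j [-0.39  0.72  1.57 -0.    0.85 -1.81]
cm [0.06 0.06 1.25] turn 0.002
```

View pics/low.png

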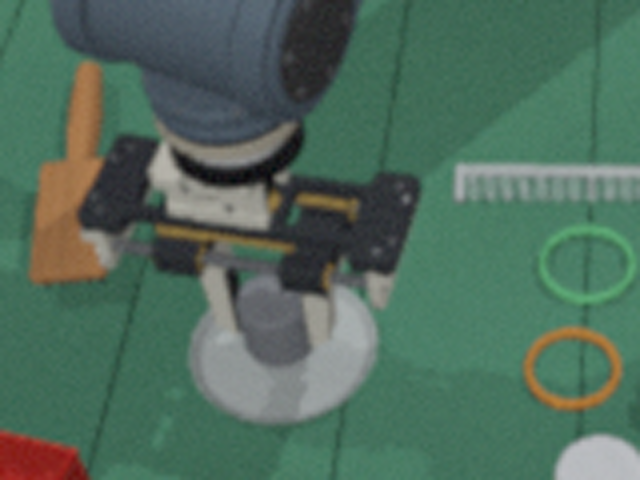

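The cap is over the dish centre (crop px 275,330), about 12 mm above the floor by calculation. Lowering slowly.

>>> send_rows --deltas '[{"gripper": 1, "linear": [0, 0, 0.4], "turn": 0}, {"gripper": 1, "linear": [0, 0, 0.8], "turn": 0}, {"gripper": 1, "linear": [0, 0, 1.0], "turn": 0}, {"gripper": 1, "linear": [0, 0, 1.0], "turn": 0}]'

```text
time: 10.7
tcp_pos: [595.8, -194.0, 40.3]
ee_rot: [0.073, 0.997, 0.0, -0.0]
wrist_force: [0.0, -0.5, 0.3]
width: 45.7
grip_force: 18.0
```

```bash
python3 p.py
```

```text
rot 38.69 Mz [ 0.076 -0.145 -0.005] F [ 0.  -0.5  0.3] w 45.7 e6 -0.0 p [ 595.8 -194.    40.3]
```

>>> send_rows --deltas '[{"gripper": 1, "linear": [0, 0, 0.04], "turn": 0}, {"gripper": 1, "linear": [0, 0, 0.08], "turn": 0}, {"gripper": 1, "linear": [0, 0, 0.1], "turn": 0}]'

```text
time: 11.0
tcp_pos: [596.0, -194.1, 39.7]
ee_rot: [0.073, 0.997, -0.0, 0.0]
wrist_force: [0.0, -0.7, 0.4]
width: 45.6
grip_force: 18.0
```

```bash
python3 p.py
```

```text
rot 38.69 Mz [ 0.034 -0.193 -0.041] F [ 0.  -0.7  0.4] w 45.6 e6 -0.0 p [ 596.  -194.1   39.7]
```

>>> send_rows --deltas '[{"gripper": 1, "linear": [0, 0, 0.03], "turn": 0}, {"gripper": 1, "linear": [0, 0, 0.06], "turn": 0}, {"gripper": 1, "linear": [0, 0, 0.06], "turn": 0}]'

```text
time: 11.3
tcp_pos: [595.9, -194.0, 39.0]
ee_rot: [0.073, 0.997, 0.0, -0.0]
wrist_force: [-0.3, 0.6, -0.5]
width: 45.3
grip_force: 18.0
```

```bash
python3 p.py
```

```text
rot 38.69 Mz [ 0.128 -0.163  0.033] F [-0.3  0.6 -0.5] w 45.3 e6 -0.0 p [ 595.9 -194.    39. ]
```

>>> send_rows --deltas '[{"gripper": 1, "linear": [0, 0, 0.03], "turn": 0}, {"gripper": 1, "linear": [0, 0, 0.05], "turn": 0}, {"gripper": 1, "linear": [0, 0, 0.05], "turn": 0}]'

```text
time: 11.6
tcp_pos: [596.0, -194.1, 38.7]
ee_rot: [0.073, 0.997, -0.0, 0.0]
wrist_force: [-0.4, 0.3, 1.3]
width: 45.7
grip_force: 18.0
```

```bash
python3 p.py
```

```text
rot 38.69 Mz [ 0.087 -0.045  0.027] F [-0.4  0.3  1.3] w 45.7 e6 -0.007 p [ 596.  -194.1   38.7]
```

>>> send_rows --deltas '[{"gripper": 1, "linear": [0, 0, 0.03], "turn": 0}, {"gripper": 1, "linear": [0, 0, 0.03], "turn": 0}, {"gripper": 1, "linear": [0, 0, 0.03], "turn": 0}]'

```text
time: 11.9
tcp_pos: [596.0, -194.1, 38.6]
ee_rot: [0.073, 0.997, -0.0, 0.0]
wrist_force: [-2.4, 1.2, 5.9]
width: 45.5
grip_force: 18.0
```

```bash
python3 p.py
```

```text
rot 38.69 Mz [ 0.165  0.197 -0.02 ] F [-2.4  1.2  5.9] w 45.5 e6 -0.014 p [ 596.  -194.1   38.6]
```

Contact felt (Fz about 6 N). Releasing and rising.

>>> send_rows --deltas '[{"gripper": 1, "linear": [0, 0, 0], "turn": 0}, {"gripper": -0.2, "linear": [0, 0, 0], "turn": 0}, {"gripper": -0.7, "linear": [0, 0, 0], "turn": 0}, {"gripper": -0.8, "linear": [0, 0, 0], "turn": 0}, {"gripper": -0.8, "linear": [0, 0, 0], "turn": 0}, {"gripper": -0.8, "linear": [0, 0, 0], "turn": 0}, {"gripper": -0.8, "linear": [0, 0, 0], "turn": 0}]' --squeeze 8

```text
time: 12.6
tcp_pos: [595.9, -194.0, 38.2]
ee_rot: [0.073, 0.997, 0.0, -0.0]
wrist_force: [0.5, -0.0, -0.6]
width: 83.3
grip_force: 0.0
```

```bash
python3 p.py
```

```text
rot 38.69 Mz [ 0.01  -0.065 -0.001] F [ 0.5 -0.  -0.6] w 83.3 e6 -0.0 p [ 595.9 -194.    38.2]
```

>>> send_rows --deltas '[{"gripper": -0.8, "linear": [0, 0, -1], "turn": 0}, {"gripper": -0.8, "linear": [0, 0, -3], "turn": 0}, {"gripper": -0.8, "linear": [0, 0, -6], "turn": 0}, {"gripper": -0.8, "linear": [0, 0, -10], "turn": 0}, {"gripper": -0.8, "linear": [0, 0, -14], "turn": 0}, {"gripper": -0.8, "linear": [0, 0, -18], "turn": 0}, {"gripper": -0.8, "linear": [0, 0, -20], "turn": 0}, {"gripper": -0.8, "linear": [0, 0, -20], "turn": 0}, {"gripper": -0.8, "linear": [0, 0, -20], "turn": 0}]'

```text
time: 13.5
tcp_pos: [595.7, -193.9, 238.0]
ee_rot: [0.073, 0.997, 0.0, -0.0]
wrist_force: [-0.1, 0.9, -0.6]
width: 84.0
grip_force: 0.0
```

```bash
python3 p.py; python3 - <<'E'
from bench import robot
import cv2
cv2.imwrite("pics/end.png",cv2.resize(robot.snapshot("scene")["img"][120:290,170:430,::-1],(780,510),interpolation=2))
E
```

```text
rot 38.69 Mz [-0.011 -0.179 -0.031] F [-0.1  0.9 -0.6] w 84.0 e6 -0.0 p [ 595.7 -193.9  238. ]
```

View pics/end.png

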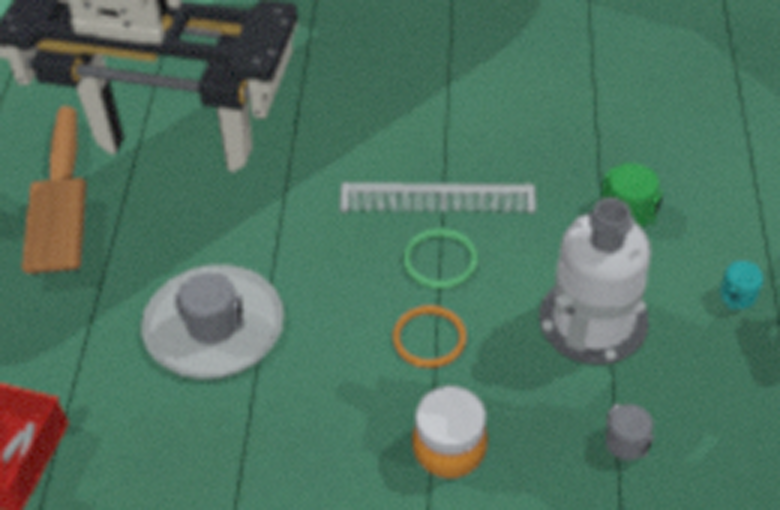

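The cap stands mouth down in the middle of the dish (crop px 210,305). The canister is open (610,225), nothing else has moved, and the gripper is clear.

```bash
python3 -c "
from bench import robot
print(robot.sign_off())"
```

```text
the job is handed in; nothing more can be done
None
```

The canister is open, its cap stands mouth down in the steel dish, nothing else moved, and the job is handed in; one reading at the cap's stop (about 40°) showed 0.49 N m at the wrist, drag included, so I may have briefly passed the 0.4 N m limit before backing off.

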